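# Re-zero the coffee grinder

## Task

Re-zero the coffee grinder: press its round key, then its square key, then its long bar key, one at a time, each fully down and let right up again before the next. Then take the wing thumbscrew on top of the grinder, turn it clockwise until it seats, back it off (counterclockwise) a quarter turn, and hold it there: the job finishes while you are still gripping the thumbscrew, at rest, and it is not let go. Leave the hopper, the grounds cup and the mug standing where they are.

Things in the scene. Friction and masses are not known exactly. Their poses are not given: they have to be found in the camera images.
- grinder: coffee grinder, fixed. Steel base 210 (x) x 340 (y) x 40 mm high; origin: centre of its underside; x from its front to its back, y to its left, z up. On the left a burr tower, axis at x +35, y +85 mm, 110 mm wide, 150 mm high; its spout reaches forward to x -70 mm, 107 to 139 mm up. On the right a row of three keys at y -85 mm, x -55, 0 and +55 mm; which key is where varies
- thumbscrew (a joint): how far the thumbscrew is backed off its seat, rad: 0 = seated (hard stop), growing counterclockwise seen from above, up to 3.0; clockwise brings it to its seat. At 0 the wing lies along the grinder's x axis (front to back), a quarter turn off along its y axis. No spring, about 0.08 N m of friction: it stays where left; it does not rise or sink as it turns
- thumbscrew_grip (a point): grip point of the thumbscrew, on its upright axis in the middle of the tower's top, 181 mm above the counter. Dark steel wing 62 mm long (point's x axis, turns with it), 13 mm thick (y), flat sides from 162 mm (167 at the ends) to 192 mm up, rounded ends to 195; below it a fixed collar 44 mm across, top at 155 mm. Looks the same after half a turn
- key_round_top (a point): centre of the top face of a round key, 30 mm across, grey plastic, pressed straight down; 56 mm above the counter when up, 50 mm when fully down; it stands 10 mm proud of its black mount. Keys sit 55 mm apart, centre to centre
- key_round (a joint): travel of the round key in m: 0 = up, 0.006 = fully down; its spring starts to give at 1.4 N, needs 4.5 N at the bottom and brings the key back up when let go
- key_square_top (a point): centre of the top face of a square key, 29 x 29 mm, grey plastic, pressed straight down; 56 mm above the counter when up, 50 mm when fully down; it stands 10 mm proud of its black mount. Keys sit 55 mm apart, centre to centre
- key_square (a joint): travel of the square key in m: 0 = up, 0.006 = fully down; its spring starts to give at 1.4 N, needs 4.5 N at the bottom and brings the key back up when let go
- key_bar_top (a point): centre of the top face of a long bar key, 16 mm (front to back of the grinder) x 50 mm (left to right), grey plastic, pressed straight down; 56 mm above the counter when up, 50 mm when fully down; it stands 10 mm proud of its black mount. Keys sit 55 mm apart, centre to centre
- key_bar (a joint): travel of the bar key in m: 0 = up, 0.006 = fully down; its spring starts to give at 1.4 N, needs 4.5 N at the bottom and brings the key back up when let go
- grounds_cup: bystander: small open steel cup, 54 mm across, 58 mm high, standing on the grinder's base under the spout; origin at the centre of its underside
- hopper: bystander: the grinder's clear bean hopper with a black lid, taken off, 118 mm across at the lid, 132 mm high, standing on the counter behind the grinder; origin at the centre of its underside
- mug: bystander: white mug, 82 mm across and 95 mm high with a handle, standing on the counter at the grinder's left; origin at the centre of its underside

How it is judged:
On the way, in this order (a step that is already met when the one before it is completed fails the run):
1. the round key is pressed down while the others are up (value of joint key_round above 0.004 m and value of joint each of key_square, key_bar below 0.002 m), for 0.05 s.
2. the square key is pressed down while the others are up (value of joint key_square above 0.004 m and value of joint each of key_round, key_bar below 0.002 m), for 0.05 s.
3. the bar key is pressed down while the others are up (value of joint key_bar above 0.004 m and value of joint each of key_round, key_square below 0.002 m), for 0.05 s.
4. the thumbscrew is turned clockwise onto its seat, all keys up (value of joint thumbscrew below 0.06 rad and value of joint each of key_round, key_square, key_bar below 0.002 m), for 0.2 s.
At the end, for the whole second after the job is handed in: the thumbscrew is a quarter turn (1.57 rad, within 0.21 rad or 12 degrees) off its seat and still, the fingers are gripping it (over 4 N, tool point within 35 mm of its grip point), all three keys are up, and the hopper, grounds cup and mug are within 30 mm of where they began (value of joint thumbscrew between 1.361 and 1.781 rad and velocity of joint thumbscrew between -0.1 and 0.1 rad/s and contact force between the fingers and thumbscrew above 4 N and distance between the grasp point and thumbscrew_grip below 0.035 m and value of joint each of key_round, key_square, key_bar below 0.002 m and distance of each of grounds_cup, hopper, mug from where it was at the start of the episode below 0.03 m); the arm keeps its last pose, push and grip.
It fails at once if two keys are down at the same time (value of joint each of key_round, key_square above 0.003 m or value of joint each of key_square, key_bar above 0.003 m or value of joint each of key_round, key_bar above 0.003 m).
It fails at once if the hopper, grounds cup or mug is knocked over or shifted by more than 40 mm (distance of any of grounds_cup, hopper, mug from where it was at the start of the episode above 0.04 m or angle between any of grounds_cup, hopper, mug's own z axis and vertical above 0.5 rad).
It also fails if it takes over 69 s, if anything falls off the work surface, if the arm or the gripper's body presses on something with over 40 N, if the wrist force passes 120 N, or if a joint passes its speed limit or range.

## Robot

A 7-joint arm with a two-finger parallel gripper is mounted at the origin on the work surface. World frame = base frame: x ahead of the robot, y to its left, z up, the work surface at z = 0. Lengths are in m, angles in rad, forces in N, time in s.
With the tool pointing down it reaches from about 0.4 to 0.85 m from the base axis. Payload 10.4 kg.
Tool frame: the origin (TCP) lies between the finger pads, 19 mm behind the fingertips; this is the grasp point; z points along the fingers, y is the line along which they close (so a half turn about z gives the same grasp; the last joint's range is limited). The gripper opens to 85 mm and grips with 20 to 120 N. Pads are 22 mm wide; open, the fingers measure 114 mm over their backs; the gripper's body (76 mm by 85 mm) begins 54 mm behind the grasp point. The pads swing forward as they close: fully open they stand 13 mm farther back than shut.
Start: joints at [-1.304, 0.332, -0.065, 1.46, 0.022, 1.35, -0.088], TCP at [0.179, 0.599, 0.25] pointing down, gripper open.
Joint ranges: [-2.6, 2.6], [-0.5, 2.12], [-1.47, 1.34], [0.16, 2.42], [-1.27, 4.41], [0.06, 2.06], [-2.6, 2.6]. Speed limits (rad/s): [2.22, 2.22, 2.79, 2.79, 3.14, 3.14, 3.14].

## Interface

Orientations are given as a unit quaternion [x, y, z, w].
In Python, from workcell import manip gives the robot as it stands.
- The arm moves only by the shell command python3 jog.py 'ROWS' [FORCE]. ROWS is a JSON list of rows, 1 to 20 of them, each written [[rx, ry, rz], [dx, dy, dz], opening]: a rotation vector rx, ry, rz in rad, then dx, dy, dz in m, then the opening from 0.0 (shut) to 1.0 (fully open); each row is the pose to reach, as a shift and turn from the pose commanded when the command began, along the tool's axes at that moment; what a row does not reach only later rows make up. A row lasts 1/8 s, in which the tool goes at most 0.0625 m and 0.188 rad, less where a joint would pass 70% of its speed; a pose out of reach is approached as far as the arm can. The fingers move at their own pace and stop on an object; FORCE is the grip in N (left out, the last holds). Time passes only in rows, so rows that do not move let the fingers close. It prints the time, the measured TCP pose, the force, the opening and the grip force at its end. Input that does not fit is refused with a message, and nothing moves.
- manip.get_obs(): the state, without advancing time (a new reading comes with each control period).
- manip.camera(name): name is "scene" or "top" or "wrist"; returns the picture (384x512x3 uint8, blue, green, red); there is no depth.
- manip.calibration(name): a dict with "fx", "fy", "cx", "cy" (pixels), "k1" (the pictures are not rectified: a ray, as slopes to the right and down, at radius r is drawn at 1 + k1 r^2 times it, then the intrinsics apply), "world_from_camera" (4x4, takes a point from camera to world coordinates); the wrist camera has in their place "tool_from_camera" (4x4, takes a point from camera to tool coordinates, whose origin is the TCP and whose axes are the flange's). Camera axes: x right, y up, looking along -z (the intrinsics and any distortion apply to the point x, -y, -z); pixel columns grow to the right and rows downward; lengths in m; the calibration is good to about 2 mm. A picture is of the moment at which its call begins: read the wrist's pose just before it. calibration takes no time and is no camera call.
- manip.hand_in(): hands the job in; it is judged then, once.
The state is a dict: "clock": time; "joint_pos": joint angles; "joint_velocities": joint speeds; "tau": joint torques, N m; "position": TCP position; "ee_rot": TCP orientation; "ft_force": force on the tool from outside, world axes, zero at the start; "torque": the same for the moment, N m; "grip_width": opening from 0.0 (shut) to 1.0 (fully open); "grasp_force": force on a finger pad.
Only numpy, scipy, OpenCV 4.12 (cv2) and the standard library are available. Lean on these libraries where they do the work, as an engineer would, in place of code of your own. Each camera call takes 0.05 s, during which the arm holds its last target. There are 200 camera calls.

## Working session

There is one attempt and no reset: what is moved stays moved. The work goes in short steps, Python scripts to look and compute and a shell command to move; the robot and the scene stay as the last step left them, time stands still between calls to the robot, and variables do not carry over. Pictures are saved under pics/ and viewed, at most 10 in all, crops included, and the job is handed in when it is done.

```bash
ls; mkdir -p pics
python3 - <<'E'
from workcell import manip
import cv2,numpy as np
o=manip.get_obs();print({k:np.round(v,3) for k,v in o.items()})
for n in("scene","top"):
    cv2.imwrite(f"pics/{n}0.png",manip.camera(n))
    print(n,manip.calibration(n))
print(manip.calibration("wrist"))
E
```

```text
jog.py
pics
workcell.py
{'clock': np.float64(0.0), 'joint_pos': array([-1.304,  0.333, -0.065,  1.461,  0.022,  1.35 , -0.088]), 'joint_velocities': array([-0.001, -0.001,  0.001,  0.001,  0.001,  0.   ,  0.002]), 'tau': array([-0.0000e+00, -6.2542e+01,  4.9000e-02, -3.9163e+01,  1.6000e-02,
        9.0000e-03, -0.0000e+00]), 'position': array([0.178, 0.599, 0.249]), 'ee_rot': array([ 0.144,  0.99 , -0.001, -0.   ]), 'ft_force': array([0.327, 0.376, 0.903]), 'torque': array([ 0.035, -0.023,  0.062]), 'grasp_force': np.float64(0.0), 'grip_width': np.float64(0.999)}
scene {'fx': 491.40738719405454, 'fy': 491.40738719405454, 'cx': 254.04297067576974, 'cy': 187.5249157796222, 'k1': -0.1149555292414714, 'world_from_camera': array([[-0.76536101, -0.50099236,  0.40401632,  1.02411706],
       [ 0.64347045, -0.60830542,  0.46466148,  0.63396833],
       [ 0.01297347,  0.61560634,  0.78794703,  0.9203061 ],
       [ 0.        ,  0.        ,  0.        ,  1.        ]])}
top {'fx': 407.53044271993554, 'fy': 407.53044271993554, 'cx': 248.24343458724056, 'cy': 189.46338918495707, 'k1': 0.009409262665931197, 'world_from_camera': array([[ 0.02558877,  0.99548277, -0.09142909,  0.55365471],
       [-0.99967193,  0.0255839 , -0.00122553,  0.164276  ],
       [ 0.00111912,  0.09143045,  0.99581084,  1.0613243 ],
       [ 0.        ,  0.        ,  0.        ,  1.        ]])}
{'fx': 316.6015530800479, 'fy': 316.6015530800479, 'cx': 250.1000506710342, 'cy': 189.151881967791, 'k1': -0.0867509771065271, 'tool_from_camera': array([[ 3.50340225e-04,  9.56664660e-01,  2.91191699e-01,
         7.35456996e-02],
       [ 9.99999938e-01, -3.28346136e-04, -1.24395919e-04,
        -1.42212688e-04],
       [-2.33935101e-05,  2.91191725e-01, -9.56664716e-01,
        -1.22955030e-01],
       [ 0.00000000e+00,  0.00000000e+00,  0.00000000e+00,
         1.00000000e+00]])}
```

View pics/top0.png

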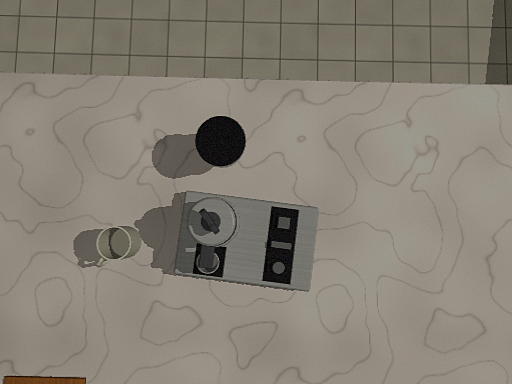

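View pics/scene0.png

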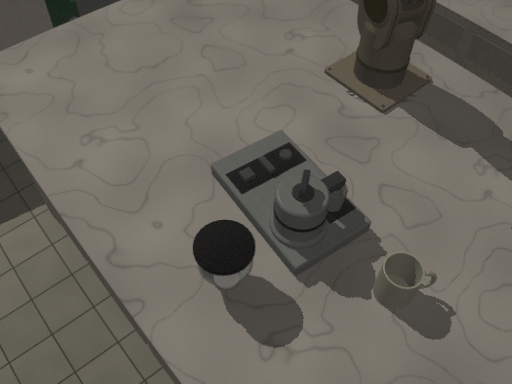

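The top view shows the round key at about (279,268), the bar at (282,245) and the square at (284,223), ordered front to back. The wing screw is at about (210,221), the mug at (118,243), the lid at (220,140), and the cup under the spout at (208,262). Next I'll measure these.

```bash
cat > h.py <<'E'
from workcell import manip
import cv2,numpy as np
from scipy.spatial.transform import Rotation as R
def wc(n,o=None):
    c=manip.calibration(n)
    if n!="wrist": return c,c["world_from_camera"]
    T=np.eye(4);T[:3,:3]=R.from_quat(o["ee_rot"]).as_matrix();T[:3,3]=o["position"]
    return c,T@c["tool_from_camera"]
def K(c): return np.array([[c["fx"],0,c["cx"]],[0,c["fy"],c["cy"]],[0,0,1]])
def ray(n,px,o=None):
    c,T=wc(n,o);p=cv2.undistortPoints(np.array([[px]],float),K(c),np.array([c["k1"],0,0,0]))[0,0]
    return T[:3,3],T[:3,:3]@np.array([p[0],-p[1],-1])
def plane(n,px,z,o=None):
    a,d=ray(n,px,o);return a+d*(z-a[2])/d[2]
def proj(n,P,o=None):
    c,T=wc(n,o);q=T[:3,:3].T@(np.array(P)-T[:3,3]);q=np.array([[q[0],-q[1],-q[2]]])
    return cv2.projectPoints(q,np.zeros(3),np.zeros(3),K(c),np.array([c["k1"],0,0,0]))[0][0,0]
E
python3 - <<'E'
from h import *
for n in("top","scene"): print(n,proj(n,[0,0,0]))
im=cv2.imread("pics/top0.png")
for nm,px,z in [("round",(279,268),.056),("bar",(282,245),.056),("sq",(284,223),.056),("wing",(210,221),.193)]:
    print(nm,plane("top",px,z))
c=im[180:300,150:330]
c=cv2.convertScaleAbs(cv2.resize(c,None,fx=4.4,fy=4.4,interpolation=cv2.INTER_CUBIC),alpha=1.8);cv2.imwrite("pics/c1.png",c)
s=im=cv2.imread("pics/scene0.png")[120:280,200:380]
cv2.imwrite("pics/c2.png",cv2.convertScaleAbs(cv2.resize(s,None,fx=3.7,fy=3.7,interpolation=cv2.INTER_CUBIC),alpha=1.8))
E
```

```text
top [308.7970564  454.83322308]
scene [377.10851637  75.20060331]
round [0.45602684 0.08578346 0.056     ]
bar [0.5116939  0.07947133 0.056     ]
sq [0.56544374 0.07551315 0.056     ]
wing [0.56404677 0.24482756 0.193     ]
```

View pics/c1.png

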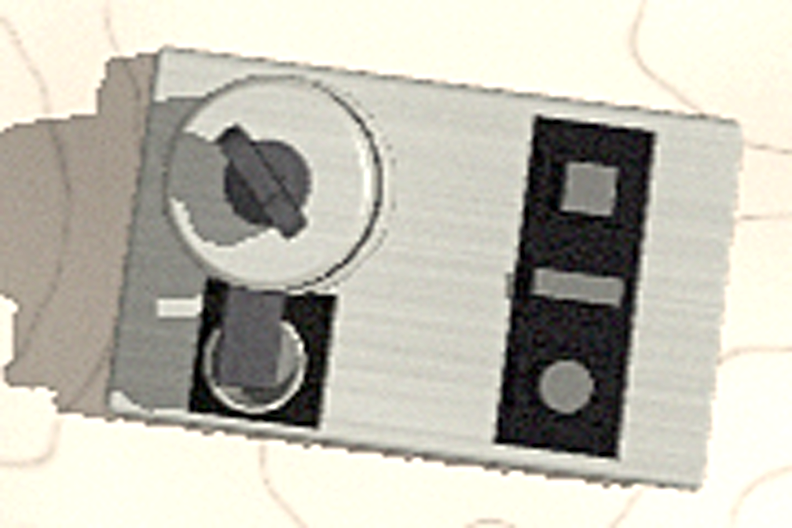

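View pics/c2.png

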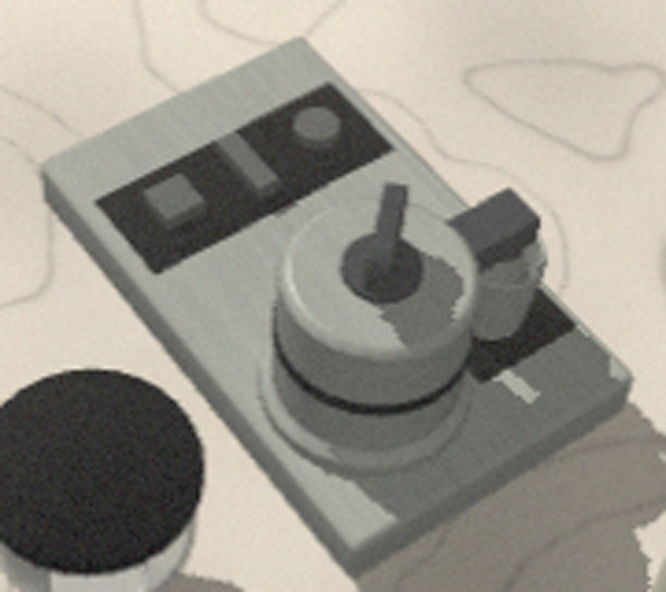

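```bash
cat > m.py <<'E'
from h import *
f=lambda x,y:(150+x/4.4-.4,180+y/4.4-.4)
g=lambda x,y:(200+x/3.7-.4,120+y/3.7-.4)
def tri(a,b):
    # scipy-free two-ray midpoint
    (p,d),(q,e)=ray("top",a),ray("scene",b)
    s=np.linalg.lstsq(np.c_[d,-e],q-p,rcond=None)[0];x,y=p+d*s[0],q+e*s[1]
    return (x+y)/2,np.linalg.norm(x-y)
P={}
for nm,a,b,z in [("round",(566,387),(318,124),.056),("bar",(577,287),(250,162),.056),("sq",(589,188),(172,193),.056)]:
    P[nm]=plane("top",f(*a),z);print(nm,P[nm].round(4),plane("scene",g(*b),z).round(4),tri(f(*a),g(*b)))
w1,w2=plane("top",f(229,136),.194),plane("top",f(293,230),.194)
gx=P["sq"]-P["round"];yaw=np.arctan2(gx[1],gx[0])
gx/=np.linalg.norm(gx);gy=np.array([-gx[1],gx[0],0])
W=P["bar"]+.035*gx+.17*gy
d=w1-w2
print("len",np.linalg.norm(w1-w2),"c",(w1+w2)/2,"W from keys",W,"grinder yaw",yaw,"wing yaw",np.arctan2(d[1],d[0]),"th",(np.arctan2(d[1],d[0])-yaw)%np.pi)
E
python3 m.py
```

```text
round [0.457  0.0877 0.056 ] [0.4569 0.0926 0.056 ] (array([0.45536665, 0.08862557, 0.05173091]), np.float64(0.0036214664871261916))
bar [0.512  0.0826 0.056 ] [0.5116 0.0892 0.056 ] (array([0.51004842, 0.08389287, 0.05047551]), np.float64(0.004988701176624422))
sq [0.5671 0.0769 0.056 ] [0.5655 0.0776 0.056 ] (array([0.56646664, 0.07749456, 0.05670598]), np.float64(0.0016293474366422243))
len 0.054944356838920454 c [0.56362614 0.24705236 0.194     ] W from keys [0.56347621 0.24833575 0.056     ] grinder yaw -0.09786485723010911 wing yaw 0.6306806719927631 th 0.7285455292228722
```

```bash
cat > d.py <<'E'
import sys
from h import *
# usage: d.py x y z yaw_of_tool_y -> delta in tool axes, rz
o=manip.get_obs();M=R.from_quat(o["ee_rot"]);x,y,z,yw=map(float,sys.argv[1:])
ty=np.array([np.cos(yw),np.sin(yw),0]);tz=np.array([0,0,-1.]);T=R.from_matrix(np.c_[np.cross(ty,tz),ty,tz])
print("d",M.inv().apply(np.array([x,y,z])-o["position"]).round(4),"rot",(M.inv()*T).as_rotvec().round(3),"q",o["joint_pos"].round(2),"t",o["clock"],"F",o["ft_force"].round(1))
E
python3 d.py .457 .0885 .25 -1.67
```

```text
d [-4.126e-01 -4.093e-01 -1.000e-04] rot [-0.000e+00  2.000e-03  2.951e+00] q [-1.3   0.33 -0.06  1.46  0.02  1.35 -0.09] t 0.1 F [-0.2  0.3  0.1]
```

```bash
python3 jog.py '[[[0, 0, 0.1], [-0.02, -0.02, 0], 0], [[0, 0, 0.25], [-0.04, -0.04, 0], 0], [[0, 0, 0.4], [-0.065, -0.065, 0], 0], [[0, 0, 0.55], [-0.09, -0.09, 0], 0], [[0, 0, 0.7], [-0.115, -0.115, 0], 0], [[0, 0, 0.85], [-0.14, -0.14, 0], 0], [[0, 0, 1.0], [-0.165, -0.165, 0], 0], [[0, 0, 1.15], [-0.19, -0.19, 0], 0], [[0, 0, 1.3], [-0.215, -0.215, 0], 0], [[0, 0, 1.45], [-0.24, -0.24, 0], 0], [[0, 0, 1.6], [-0.265, -0.265, 0], 0], [[0, 0, 1.75], [-0.29, -0.29, 0], 0], [[0, 0, 1.9], [-0.315, -0.315, 0], 0], [[0, 0, 2.05], [-0.34, -0.34, 0], 0], [[0, 0, 2.2], [-0.365, -0.365, 0], 0], [[0, 0, 2.35], [-0.385, -0.385, 0], 0], [[0, 0, 2.5], [-0.4, -0.4, 0], 0], [[0, 0, 2.65], [-0.413, -0.409, 0], 0], [[0, 0, 2.8], [-0.413, -0.409, 0], 0], [[0, 0, 2.95], [-0.413, -0.409, 0], 0]]' 40; python3 d.py .457 .0885 .25 -1.67
```

```text
clock: 2.6
position: [0.4574, 0.0887, 0.2497]
ee_rot: [0.999, -0.052, -0.0, 0.0]
ft_force: [0.9, -0.5, -0.8]
grip_width: 0.001
grasp_force: 0.0
d [-0.0003  0.0003 -0.0003] rot [ 0.     0.001 -0.004] q [-0.76 -0.05  0.46  1.88  0.02  1.3  -1.98] t 2.6 F [ 0.9 -0.5 -0.8]
```

```bash
python3 jog.py '[[[0, 0, 0], [0, 0, 0.04], 0], [[0, 0, 0], [0, 0, 0.09], 0], [[0, 0, 0], [0, 0, 0.13], 0], [[0, 0, 0], [0, 0, 0.155], 0], [[0, 0, 0], [0, 0, 0.168], 0], [[0, 0, 0], [0, 0, 0.174], 0], [[0, 0, 0], [0, 0, 0.178], 0], [[0, 0, 0], [0, 0, 0.1805], 0], [[0, 0, 0], [0, 0, 0.1805], 0], [[0, 0, 0], [0, 0, 0.1805], 0]]'
```

```text
clock: 3.85
position: [0.4578, 0.0891, 0.0699]
ee_rot: [0.999, -0.049, 0.0, -0.0]
ft_force: [-1.0, -1.2, 4.1]
grip_width: -0.002
grasp_force: 1.9
```

```bash
python3 jog.py '[[[0, 0, 0], [0, 0, 0.001], 0], [[0, 0, 0], [0, 0, 0.002], 0], [[0, 0, 0], [0, 0, 0.002], 0], [[0, 0, 0], [0, 0, 0.002], 0]]'
python3 - <<'E'
from h import *
cv2.imwrite("pics/s1.png",manip.camera("scene")[120:280,200:380])
E
python3 jog.py '[[[0, 0, 0], [0, 0, -0.005], 0], [[0, 0, 0], [0, 0, -0.015], 0], [[0, 0, 0], [0, 0, -0.035], 0], [[0, 0, 0], [0, 0, -0.04], 0], [[0, 0, 0], [0, 0, -0.04], 0]]'; python3 d.py .5671 .0775 .108 -1.67
```

```text
clock: 4.35
position: [0.4579, 0.0892, 0.0685]
ee_rot: [0.999, -0.049, 0.0, -0.0]
ft_force: [-6.9, -1.4, 19.5]
grip_width: -0.002
grasp_force: 9.4
clock: 5.03
position: [0.4575, 0.0891, 0.1075]
ee_rot: [0.999, -0.049, 0.0, -0.0]
ft_force: [-0.3, 0.2, 0.4]
grip_width: -0.002
grasp_force: 0.0
d [ 0.1102  0.0009 -0.0005] rot [-0.    -0.     0.001] q [-0.74  0.12  0.48  2.06 -0.07  0.98 -1.9 ] t 5.025 F [-0.3  0.2  0.4]
```

The round key bottomed at 19.5 N with the TCP at 0.0685 m and has been released. Now the square key, then the bar.

```bash
python3 jog.py '[[[0, 0, 0], [0.03, 0, 0], 0], [[0, 0, 0], [0.07, 0, 0], 0], [[0, 0, 0], [0.1, 0, 0], 0], [[0, 0, 0], [0.11, 0.001, 0], 0], [[0, 0, 0], [0.11, 0.001, 0.012], 0], [[0, 0, 0], [0.11, 0.001, 0.024], 0], [[0, 0, 0], [0.11, 0.001, 0.031], 0], [[0, 0, 0], [0.11, 0.001, 0.036], 0], [[0, 0, 0], [0.11, 0.001, 0.039], 0], [[0, 0, 0], [0.11, 0.001, 0.04], 0], [[0, 0, 0], [0.11, 0.001, 0.04], 0], [[0, 0, 0], [0.11, 0.001, 0.04], 0]]'; python3 jog.py '[[[0, 0, 0], [0, 0, -0.005], 0], [[0, 0, 0], [0, 0, -0.015], 0], [[0, 0, 0], [0, 0, -0.035], 0], [[0, 0, 0], [0, 0, -0.04], 0], [[0, 0, 0], [0, 0, -0.04], 0]]'; python3 d.py .512 .083 .108 -1.67
```

```text
clock: 6.52
position: [0.5665, 0.0774, 0.0686]
ee_rot: [0.999, -0.049, -0.0, -0.0]
ft_force: [-10.0, -0.2, 15.9]
grip_width: 0.002
grasp_force: 8.0
clock: 7.15
position: [0.5671, 0.0773, 0.1077]
ee_rot: [0.999, -0.049, 0.0, -0.0]
ft_force: [0.3, 0.1, -0.7]
grip_width: -0.002
grasp_force: 0.0
d [-0.0554 -0.0003 -0.0004] rot [-0.    -0.001  0.001] q [-0.63  0.36  0.5   1.79 -0.2   1.04 -1.72] t 7.15 F [ 0.3  0.1 -0.7]
```

```bash
python3 jog.py '[[[0, 0, 0], [-0.02, 0, 0], 0], [[0, 0, 0], [-0.045, 0, 0], 0], [[0, 0, 0], [-0.055, 0, 0], 0], [[0, 0, 0], [-0.055, 0, 0], 0], [[0, 0, 0], [-0.055, 0, 0.012], 0], [[0, 0, 0], [-0.055, 0, 0.024], 0], [[0, 0, 0], [-0.055, 0, 0.031], 0], [[0, 0, 0], [-0.055, 0, 0.036], 0], [[0, 0, 0], [-0.055, 0, 0.039], 0], [[0, 0, 0], [-0.055, 0, 0.04], 0], [[0, 0, 0], [-0.055, 0, 0.04], 0], [[0, 0, 0], [-0.055, 0, 0.04], 0]]'; python3 jog.py '[[[0, 0, 0], [0, 0, -0.005], 0], [[0, 0, 0], [0, 0, -0.015], 0], [[0, 0, 0], [0, 0, -0.04], 0], [[0, 0, 0], [0, 0, -0.08], 0], [[0, 0, 0], [0, 0, -0.13], 0], [[0, 0, 0], [0, 0, -0.17], 0], [[0, 0, 0], [0, 0, -0.19], 0], [[0, 0, 0], [0, 0, -0.19], 1], [[0, 0, 0], [0, 0, -0.19], 1]]'; python3 d.py .5636 .2475 .26 -0.94
```

```text
clock: 8.65
position: [0.512, 0.0823, 0.0686]
ee_rot: [0.999, -0.049, -0.0, -0.0]
ft_force: [-8.9, -1.7, 17.3]
grip_width: -0.001
grasp_force: 8.9
clock: 9.78
position: [0.5118, 0.0826, 0.2567]
ee_rot: [0.999, -0.049, -0.0, 0.0]
ft_force: [-0.4, 0.4, -0.4]
grip_width: 0.415
grasp_force: 0.0
d [ 0.0354 -0.1692 -0.0034] rot [-0.     0.001 -0.729] q [-0.74  0.09  0.53  1.76 -0.04  1.31 -1.87] t 9.775 F [-0.4  0.4 -0.4]
```

```bash
python3 jog.py '[[[0, 0, -0.1], [0.005, -0.02, 0], 1], [[0, 0, -0.25], [0.015, -0.05, 0], 1], [[0, 0, -0.4], [0.02, -0.09, 0], 1], [[0, 0, -0.55], [0.03, -0.13, 0], 1], [[0, 0, -0.7], [0.035, -0.16, 0], 1], [[0, 0, -0.73], [0.0354, -0.1692, -0.003], 1], [[0, 0, -0.73], [0.0354, -0.1692, -0.003], 1], [[0, 0, -0.73], [0.0354, -0.1692, -0.003], 1]]'; python3 d.py .5636 .2475 .184 -0.94
python3 - <<'E'
from h import *
o=manip.get_obs();im=manip.camera("wrist");cv2.imwrite("pics/w1.png",im)
import pickle;pickle.dump(o,open("o1.pkl","wb"));print(proj("wrist",[.5636,.2475,.194],o),proj("wrist",o["position"],o))
E
```

```text
clock: 10.78
position: [0.5641, 0.2458, 0.2605]
ee_rot: [0.951, 0.309, -0.0, 0.0]
ft_force: [-0.1, 0.3, 0.3]
grip_width: 1.004
grasp_force: 0.0
d [ 0.0006 -0.0017  0.0765] rot [ 0.     0.    -0.003] q [-0.79  0.31  0.39  1.49 -0.12  1.36 -1.34] t 10.775 F [-0.1  0.3  0.3]
[246.48375932 213.39126923] [248.65584406 269.32998657]
```

View pics/w1.png

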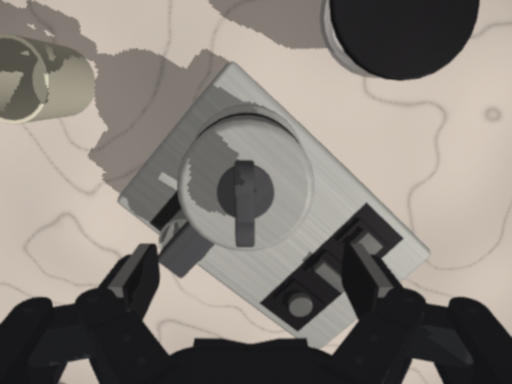

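The wrist view shows the wing nearly vertical, from (244,162) to (245,246), lined up between the fingers. All the keys and bystanders are in place.

Run:
```python
from h import *
import pickle;o=pickle.load(open("o1.pkl","rb"))
a,b=plane("wrist",(244,162),.193,o),plane("wrist",(245,246),.193,o)
d=a-b;print(a,b,(a+b)/2,np.linalg.norm(d),np.arctan2(d[1],d[0])%np.pi)
```

```text
[0.58973109 0.26824952 0.193     ] [0.54377975 0.23443693 0.193     ] [0.56675542 0.25134322 0.193     ] 0.057050997696397085 0.6343736339637699
```

```bash
python3 jog.py '[[[0, 0, 0], [0.002, -0.002, 0.02], 1], [[0, 0, 0], [0.002, -0.002, 0.04], 1], [[0, 0, 0], [0.002, -0.002, 0.06], 1], [[0, 0, 0], [0.002, -0.002, 0.07], 1], [[0, 0, 0], [0.002, -0.002, 0.0765], 1], [[0, 0, 0], [0.002, -0.002, 0.0765], 1]]' 30; python3 jog.py '[[[0, 0, 0], [0, 0, 0], 0], [[0, 0, 0], [0, 0, 0], 0], [[0, 0, 0], [0, 0, 0], 0], [[0, 0, 0], [0, 0, 0], 0], [[0, 0, 0], [0, 0, 0], 0], [[0, 0, 0], [0, 0, 0], 0], [[0, 0, 0], [0, 0, 0], 0], [[0, 0, 0], [0, 0, 0], 0]]'; python3 d.py .5645 .2485 .184 -1.669
```

```text
clock: 11.58
position: [0.5644, 0.2501, 0.1842]
ee_rot: [0.951, 0.31, 0.0, -0.0]
ft_force: [-0.5, -1.0, 0.1]
grip_width: 0.999
grasp_force: 0.0
clock: 12.58
position: [0.5643, 0.2506, 0.1842]
ee_rot: [0.95, 0.311, 0.0, -0.0]
ft_force: [-3.5, 1.1, 5.5]
grip_width: 0.149
grasp_force: 32.3
d [-0.0011  0.0018  0.0002] rot [-0.   -0.    0.73] q [-0.79  0.37  0.37  1.59 -0.14  1.21 -1.33] t 12.575 F [-3.5  1.1  5.5]
```

```bash
python3 jog.py '[[[0, 0, 0.08], [0, 0, 0], 0], [[0, 0, 0.16], [0, 0, 0], 0], [[0, 0, 0.24], [0, 0, 0], 0], [[0, 0, 0.32], [0, 0, 0], 0], [[0, 0, 0.4], [0, 0, 0], 0], [[0, 0, 0.48], [0, 0, 0], 0], [[0, 0, 0.56], [0, 0, 0], 0], [[0, 0, 0.62], [0, 0, 0], 0], [[0, 0, 0.68], [0, 0, 0], 0], [[0, 0, 0.7], [0, 0, 0], 0], [[0, 0, 0.7], [0, 0, 0], 0]]'; python3 -c "
from h import *;o=manip.get_obs();print(o['torque'],o['ft_force'])";python3 d.py .5645 .2485 .184 -1.669
```

```text
clock: 13.95
position: [0.5645, 0.2497, 0.1842]
ee_rot: [0.999, -0.035, 0.0, 0.0]
ft_force: [-2.3, -0.8, 5.4]
grip_width: 0.151
grasp_force: 32.4
[-0.36453113  0.63792603 -0.06289287] [-2.33923402 -0.76291087  5.41866103]
d [0.0001 0.0012 0.0002] rot [ 0.001 -0.     0.029] q [-0.87  0.38  0.49  1.59 -0.19  1.22 -1.99] t 13.95 F [-2.3 -0.8  5.4]
```

```bash
for i in 1; do python3 jog.py '[[[0, 0, 0.03], [0, 0, 0], 0], [[0, 0, 0.06], [0, 0, 0], 0], [[0, 0, 0.06], [0, 0, 0], 0]]'; python3 -c "
from h import *;o=manip.get_obs();print(o['torque'],R.from_quat(o['ee_rot']).as_matrix()[:2,1])"; done; python3 jog.py '[[[0, 0, 0.03], [0, 0, 0], 0], [[0, 0, 0.06], [0, 0, 0], 0], [[0, 0, 0.06], [0, 0, 0], 0], [[0, 0, 0.06], [0, 0, 0], 0]]';python3 -c "
from h import *;o=manip.get_obs();print(o['torque'])";python3 d.py .5645 .2485 .184 -1.669
```

```text
clock: 14.32
position: [0.5645, 0.2497, 0.1842]
ee_rot: [0.998, -0.064, 0.0, 0.0]
ft_force: [-2.4, -1.7, 5.2]
grip_width: 0.147
grasp_force: 38.4
[-0.48044831  0.63741329  0.78937211] [-0.12770782 -0.99181144]
clock: 14.82
position: [0.5649, 0.2497, 0.1843]
ee_rot: [0.996, -0.093, 0.001, 0.0]
ft_force: [-0.4, -2.9, 5.0]
grip_width: 0.147
grasp_force: 71.9
[-0.62809936  0.12972331  1.41630555]
d [-0.0002  0.0012  0.0003] rot [ 0.001 -0.001 -0.089] q [-0.89  0.38  0.51  1.59 -0.19  1.22 -2.1 ] t 14.825 F [-0.4 -2.9  5. ]
```

```bash
python3 jog.py '[[[0, 0, -0.06], [0, 0, 0], 0], [[0, 0, -0.15], [0, 0, 0], 0], [[0, 0, -0.25], [0, 0, 0], 0], [[0, 0, -0.35], [0, 0, 0], 0], [[0, 0, -0.45], [0, 0, 0], 0], [[0, 0, -0.55], [0, 0, 0], 0], [[0, 0, -0.65], [0, 0, 0], 0], [[0, 0, -0.75], [0, 0, 0], 0], [[0, 0, -0.85], [0, 0, 0], 0], [[0, 0, -0.95], [0, 0, 0], 0], [[0, 0, -1.05], [0, 0, 0], 0], [[0, 0, -1.15], [0, 0, 0], 0], [[0, 0, -1.25], [0, 0, 0], 0], [[0, 0, -1.35], [0, 0, 0], 0], [[0, 0, -1.45], [0, 0, 0], 0], [[0, 0, -1.53], [0, 0, 0], 0], [[0, 0, -1.6], [0, 0, 0], 0], [[0, 0, -1.64], [0, 0, 0], 0], [[0, 0, -1.66], [0, 0, 0], 0], [[0, 0, -1.66], [0, 0, 0], 0]]';python3 jog.py '[[[0, 0, 0], [0, 0, 0], 0], [[0, 0, 0], [0, 0, 0], 0], [[0, 0, 0], [0, 0, 0], 0], [[0, 0, 0], [0, 0, 0], 0]]';python3 d.py .5645 .2485 .184 -0.098;  python3 - <<'E'
from h import *
o=manip.get_obs();print(o['torque'],o['joint_velocities'].round(3))
im=manip.camera("wrist");t=manip.camera("top")
cv2.imwrite("pics/w2.png",cv2.convertScaleAbs(np.hstack([cv2.resize(im,(400,300)),cv2.resize(t[110:300,60:330],(400,300))]),alpha=1.4))
E
```

```text
clock: 17.32
position: [0.5634, 0.2513, 0.1842]
ee_rot: [0.741, 0.672, -0.0, -0.001]
ft_force: [-7.6, 2.3, 6.4]
grip_width: 0.142
grasp_force: 32.7
clock: 17.82
position: [0.5634, 0.2513, 0.1841]
ee_rot: [0.741, 0.671, -0.0, -0.001]
ft_force: [-6.9, 1.8, 6.4]
grip_width: 0.149
grasp_force: 32.7
d [-0.0027  0.0014  0.0001] rot [-0.002 -0.001 -0.   ] q [-0.68  0.36  0.24  1.58 -0.09  1.21 -0.53] t 17.825 F [-6.9  1.8  6.4]
[0.44175001 1.41875717 0.04517061] [ 0.001 -0.    -0.    -0.    -0.003  0.001  0.   ]
```

View pics/w2.png

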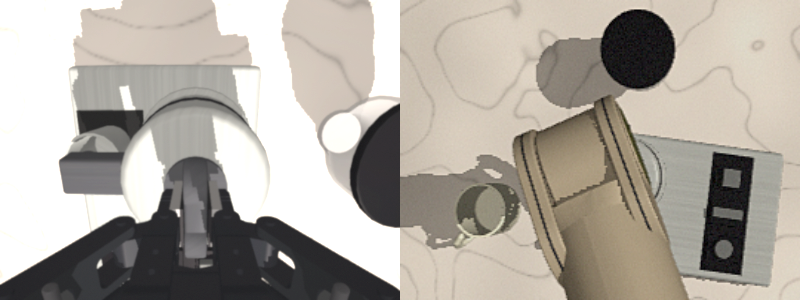

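The wrist view shows the wing held between the pads along the grinder's y axis, a quarter turn off. The top view has the mug still at (119,243), the hopper in place and the keys up.

```bash
python3 -c "
from workcell import manip
print(manip.hand_in())"
```

```text
the job is handed in; nothing more can be done
None
```

I pressed the round, square and bar keys in order, seated the thumbscrew and backed it off a quarter turn, and handed the job in while still gripping it at about 32 N. The hand-in call returned no verdict.

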